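# Seat the burr head in the grinder and cover it

## Robot

A 6-joint arm with a two-finger parallel gripper is mounted at the origin on a cart in front of the work surface, level with it; the furniture and walls round the work are solid. World frame = base frame: x ahead of the robot, y to its left, z up, the work surface at z = 0. Lengths are in mm, angles in degrees, forces in N, time in s.
With the tool pointing down it reaches from about 300 to 850 mm from the base axis. Payload 4.2 kg.
Tool frame: the origin (TCP) lies midway between the tips of the shut fingers; the grasp point (between the pads) lies 19 mm behind it (env.grasp_offset is the distance from the TCP to the grasp point, in mm); z points along the fingers, y is the line along which they close (so a half turn about z gives the same grasp; the last joint's range is limited). The gripper opens to 91 mm and grips with 3 to 60 N. Pads are 32 mm wide; open, the fingers measure 118 mm over their backs; the gripper's body (76 mm by 178 mm) begins 60 mm behind the grasp point.
Start: joints at [-74.886, 18.312, 89.639, -0, 72.044, -1.146], TCP at [161.006, -552.015, 213.976] pointing down, gripper open.
Joint ranges: [-177.97, 177.97], [-48.28, 115.42], [12.27, 149.76], [-77.06, 257.06], [2.81, 150.46], [-146.56, 146.56]. Speed limits (degrees/s): [147.25, 147.25, 180, 180, 180, 180].

## Interface

Orientations are given as [roll, pitch, yaw] about the fixed x, y, z axes, in that order (R = Rz(yaw) Ry(pitch) Rx(roll)).
In Python, from workcell import env, optics gives the robot as it stands. The module is installed in compiled form; this text tells all that it offers.
- The arm moves only by the tool send_rows, never from a script. Its argument "targets" is a list that holds one entry, the list of rows, each a list of 7 numbers: the turn, a rotation vector about the world's x, y, z scaled (see below), then the shift along the world's x, y, z scaled (see below), then the closure, from -1 (fully open) to 1 (shut). In form: [[[rx, ry, rz, x, y, z, gripper], ...]]. A call has 1 to 12 rows; each row shifts and turns the commanded pose from where the row before left it; what a row does not reach is not made up. The controller multiplies each number of a shift by 0.2 m and each number of a turn by pi/2 rad. A row lasts 1/10 s, in which the tool goes at most 50 mm and 8.59 degrees, less where a joint would pass 70% of its speed; a pose out of reach is approached as far as the arm can. A call with a number of a shift or a turn outside -1 to 1 is refused whole. A call with a gripper value outside its range is refused whole. The fingers move at their own pace and stop on an object; "grip_force" is the grip in N (left out, the last holds). Time passes only in rows, so rows that do not move let the fingers close. It gives the time, the measured TCP pose, the force, the opening and the grip force at its end, in the units of the state.
- env.state(): the state, without advancing time (a new reading comes with each control period).
- optics.grab_frame(name): name is "scene" or "top" or "wrist"; returns (picture, depth): 480x640x3 uint8, red, green, blue; 480x640 float32, mm along the optical axis (not along the pixel's ray), 0 where there is no reading.
- optics.camera_info(name): a dict with "camera_matrix" (3x3 intrinsics, pixels), "R" (3x3) and "t" (3): a world point X has camera coordinates R X + t; the wrist camera has in their place "mount" (4x4, takes a point from camera to tool coordinates, whose origin is the TCP and whose axes are the flange's). Camera axes: x right, y down, z forward; pixel columns grow to the right and rows downward; lengths in mm; the calibration is good to about 2 mm. A picture is of the moment at which its call begins: read the wrist's pose just before it. camera_info takes no time and is no camera call.
- env.job_done(): hands the job in; it is judged then, once.
Trained networks look in the newest picture that a camera, given by its name, has taken for a name from the list of things; names that differ only in an ending like _2 or _b are one class to them, and where a whole thing is asked for, a point or a joint stands for the part that bears it (a point fixed in the world has none). Each returns a list of dicts, best first, with "conf" (0 to 1); they miss things now and then, are a little off and sometimes report something else, mostly with a low value. They report only what shows in the picture. A call takes as long as a camera call. They do not tell look-alikes from the thing itself.
- optics.silhouettes(camera, name): "mask" (480x640 bool, what is visible of it) and "at" ([column, row] in pixels, amid what is visible of it).
- optics.place_of(camera, name): "at" ([column, row] in pixels: a listed point, or the origin of a listed thing).
The state is a dict: "time_s": time; "qpos": joint angles; "qvel": joint speeds; "effort": joint torques, N m; "ee_pos": TCP position; "ee_rot": TCP orientation; "force": force on the tool from outside, world axes, zero at the start; "torque": the same for the moment, N m; "gripper_width": finger opening in mm; "gripper_force": force on a finger pad.
Only numpy, scipy, OpenCV 4.12 (cv2) and the standard library are available. Lean on these libraries where they do the work, as an engineer would, in place of code of your own. Each camera call takes 0.05 s, during which the arm holds its last target. There are 200 camera calls.

## Task

Put the grinder back together: set the burr head into the grinder's round well, skirt down, and turn it under light pressure until its cross slot drops over the keyed driver and it sits fully home. Only then set the white cover over it, level and fully down on the grinder's red shoulder, and let go. Do not force, slam or drop the parts, and leave the other things on the worktop where they are.

Things in the scene. Friction and masses are not known exactly. Their poses are not given: they have to be found in the camera images.
- grinder: Grinder, fixed: red round housing 140 mm across the foot, small aluminium dial on its front. Origin: centre of its underside on the worktop, z up. An aluminium collar (outer radius 48, inner 44 mm) rises to z = 85 mm round an open well.
- well_floor (a point): Centre of the well's flat floor, 55 mm above the grinder's origin. Here stands the steel driver: a cross of four wings at 90 degrees, 48 mm tip to tip, 14 mm high, 10 mm wide, with rounded edges. Its angle about z differs every time and is NOT given by this pose; a stiff gearbox holds it (slips only above 0.8 N m).
- shoulder (a point): Centre of the red shoulder, a flat ring (outer radius 60 mm) round the foot of the collar, 70 mm above the grinder's origin. The cover's rim comes to rest on it.
- burr_head: Burr head, loose, 0.26 to 0.44 kg, starts upright on the worktop: steel disc 78 mm across, 28 mm high, with an orange grip plate on top, 58 mm high in all. Origin: centre of its underside, z up, x along the plate. Below is a cross slot 18 mm wide, 18 mm deep, arms along x and y: it fits the driver at every quarter turn, within about 9 degrees.
- plate_mid (a point): Middle of the orange grip plate, 43 mm above the burr head's origin. Plate 50 mm long (x), 14 mm thick (y), from 28 to 58 mm above the origin: pinch it across y. Out of line, the head's underside rests on the driver 14 mm above the well's floor; in line it drops those 14 mm and rests on the floor.
- cover: Cover, loose, 0.2 kg: white round cup upside down, 112 mm across, inner radius 52 mm, 52 mm high (47 mm inside), with a black bar handle on top, 79 mm high in all. Origin: centre of its open rim below, z up, x along the handle. Starts upright on the worktop. Its rim goes over the collar onto the shoulder; it goes fully down only if the burr head is home.
- mug_white: Bystander: cream mug with a handle, 83x115x93 mm; origin at the centre of its underside.
- coffee_jar: Bystander: glass jar with a grey lid and brown contents, 71 mm across, 135 mm high; origin at the centre of its underside.
- tin_tuna: Bystander: low round food tin, 87 mm across, 40 mm high; origin at the centre of its underside.
- handle_mid (a point): Middle of the cover's black bar handle, 66 mm above the cover's origin: 46 mm long (x), 16 mm thick (y), from 52 to 79 mm above that origin. Pinch it across y.
Mind the look-alikes: they are no part of the job. What is shaped like the cover but purple is not meant.

How it is judged:
By the outcome, as a careful person would: the job done as asked, in the order asked, and still so for the second after the job is handed in, with the robot touching nothing.
It also fails if it takes over 72 s, if anything falls off the work surface, if the arm or the gripper's body presses on something with over 40 N, if the wrist force passes 120 N, or if a joint passes its speed limit or range.

## Working session

There is one attempt and no reset: what is moved stays moved. The work goes in short steps, Python scripts to look and compute and a tool call to move; the robot and the scene stay as the last step left them, time stands still between calls to the robot, and variables do not carry over. Pictures are saved under pics/ and viewed, at most 10 in all, crops included, and the job is handed in when it is done.

Besides the shell and the picture viewer there is one more tool, called after ">>>" by a JSON object that holds its "api" and its "payload". send_rows: Moves the arm, as the interface text tells. Its arguments: {"type":"object","properties":{"targets":{"type":"array"},"grip_force":{"type":"number"}},"required":["targets"]}

```bash
mkdir -p pics; cat > h.py <<'E'
import numpy as np,cv2
from workcell import env,optics
from scipy.spatial.transform import Rotation as Ro
def cam(n):
    i=optics.camera_info(n);K=np.array(i["camera_matrix"])
    if n!="wrist": R=np.array(i["R"]);t=np.array(i["t"]);return K,R.T,-R.T@t
    s=env.state();M=np.array(i["mount"]);A=Ro.from_euler('xyz',s["ee_rot"],degrees=True).as_matrix()
    return K,A@M[:3,:3],A@M[:3,3]+np.array(s["ee_pos"])
def cloud(n):
    c=cam(n);p,d=optics.grab_frame(n);v,u=np.mgrid[:480,:640]
    r=np.stack([u,v,np.ones_like(u)],-1)@np.linalg.inv(c[0]).T
    return p,d,(r*d[...,None])@c[1].T+c[2],c
def atz(c,uv,z):
    r=c[1]@np.linalg.inv(c[0])@np.array([uv[0],uv[1],1.]);return c[2]+r*(z-c[2][2])/r[2]
def save(p,f): cv2.imwrite("pics/"+f,cv2.cvtColor(p,cv2.COLOR_RGB2BGR))
E
python3 - <<'E'
from h import *
np.set_printoptions(precision=1,suppress=True)
ims=[]
for n in("top","scene"):
    p,d,X,c=cloud(n);ims.append(p)
    print(n,c[2])
    for o in["grinder","burr_head","cover","mug_white","coffee_jar","tin_tuna"]:
        for r in optics.silhouettes(n,o)[:3]:
            m=r["mask"]&(d>0);q=X[m]
            if len(q): 
                t=q[:,2]>np.percentile(q[:,2],98)-12
                print(o,round(r["conf"],2),r["at"],np.percentile(q,2,0),np.percentile(q,98,0),"topmean",q[t].mean(0),p[m].mean(0))
    for o in["well_floor","plate_mid","handle_mid"]:
        z=dict(well_floor=55,plate_mid=43,handle_mid=66)[o]
        for r in optics.place_of(n,o)[:3]: print(o,round(r["conf"],2),r["at"],atz(c,r["at"],z))
big=np.vstack(ims);save(cv2.resize(np.hstack(ims),(800,300)),"a.png");save(ims[0],"top.png")
print(env.state())
E
```

```text
top [ 328.2  211.1 1423.4]
grinder 0.7 [378.7, 256.8] [445.3 -24.9   1.5] [568.2  96.1  86.8] topmean [513.8  29.   82.9] [146.6  90.5  81.4]
burr_head 0.81 [510.6, 278.4] [ 417.7 -352.6   -1.4] [ 490.2 -274.4   59.6] topmean [ 454.2 -310.5   55.8] [156.7 129.5 107.3]
cover 0.87 [241.2, 289.1] [390.2 353.6  18.9] [491.3 455.9  81.4] topmean [441.7 406.   78.6] [156.6  81.3 161.6]
cover 0.66 [129.9, 284.5] [402.9 648.3   7.6] [502.9 750.3  80.6] topmean [454.6 701.1  78.6] [136.6  65.8 143.7]
cover 0.62 [302.2, 269.9] [430.8 198.2   4. ] [530.5 300.6  80.3] topmean [482.3 247.3  78.1] [193.7 191.2 179. ]
mug_white 0.61 [310.0, 201.2] [624.1 178.9   1.5] [722.8 252.   95.1] topmean [668.  212.3  89.9] [163.1 147.7 120. ]
coffee_jar 0.63 [384.0, 191.4] [650.9  -9.3  46.1] [706.6  54.3 139.5] topmean [680.5  21.3 134.5] [190.3 179.8 161.1]
tin_tuna 0.79 [459.7, 230.7] [ 555.7 -221.9    9.2] [ 634.2 -143.3   43. ] topmean [ 595.6 -183.5   36.6] [224.8 219.1 197.1]
well_floor 0.69 [385.5, 253.5] [521.3  26.7  55. ]
plate_mid 0.8 [516.8, 277.4] [ 451.9 -320.6   43. ]
handle_mid 0.9 [181.8, 
[... 1304 characters left out ...]
 topmean [508.9  27.8  82.6] [137.   65.1  53.4]
well_floor 0.64 [360.9, 253.2] [508.2  23.3  55. ]
plate_mid 0.52 [452.0, 252.5] [ 439.1 -307.9   43. ]
handle_mid 0.8 [214.1, 274.5] [490.2 547.9  66. ]
handle_mid 0.77 [263.3, 274.7] [443.4 396.8  66. ]
handle_mid 0.68 [166.9, 284.5] [471.2 698.7  66. ]
{'time_s': 1.0, 'qpos': array([-74.9,  18.3,  89.6,  -0. ,  72. ,  -1.1]), 'qvel': array([-0.1,  0. ,  0. ,  0. , -0.1, -0.1]), 'effort': array([  0. , -41.2, -23.2,   0.1,   0. ,   0. ]), 'ee_pos': array([ 161., -552.,  214.]), 'ee_rot': array([180. ,   0. ,  16.3]), 'force': array([ 0.6, -0.7, -0.2]), 'torque': array([-0.,  0.,  0.]), 'gripper_force': 0.0, 'gripper_width': 91.4579191104099}
```

View pics/top.png

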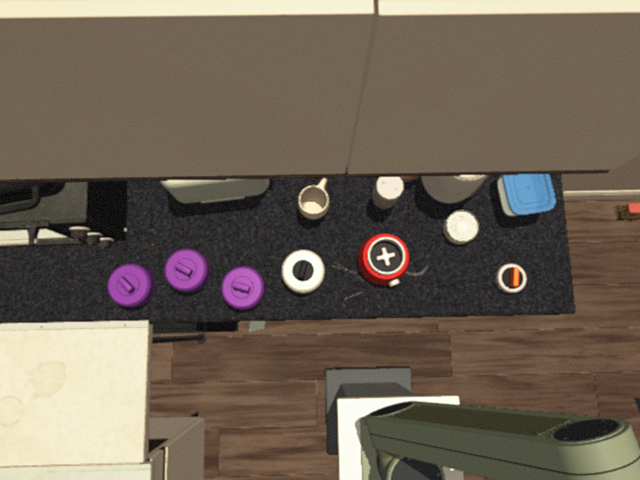

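View pics/a.png

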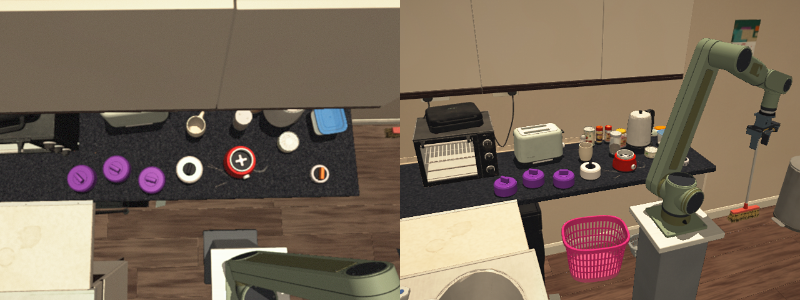

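The white cover shows at about (302,271), the burr head with its orange plate at (512,278) and the grinder with its bright cross at (386,257). The purple look-alikes are on the left. I'll move above the burr head.

>>> {"api": "send_rows", "payload": {"targets": [[[0,0,0,0.147,0.12,0,-1],[0,0,0,0.147,0.12,0,-1],[0,0,0,0.147,0.12,0,-1],[0,0,0,0.147,0.12,0,-1],[0,0,0,0.147,0.12,0,-1],[0,0,0,0.147,0.12,0,-1],[0,0,0,0.147,0.12,0,-1],[0,0,0,0.147,0.12,0,-1],[0,0,0,0.147,0.12,0,-1],[0,0,0,0.147,0.12,0,-1],[0,0,0,0,0,0,-1]]]}}

```text
time_s: 2.1
ee_pos: [458.0, -309.4, 213.9]
ee_rot: [-180.0, -0.1, 16.5]
force: [-1.1, -0.8, 0.3]
gripper_width: 91.2
gripper_force: 0.0
```

```bash
python3 - <<'E'
from h import *
np.set_printoptions(precision=1,suppress=True)
s=env.state();print(s["time_s"],s["ee_pos"],s["ee_rot"],s["qpos"])
p,d,X,c=cloud("wrist");save(p,"w1.png")
hsv=cv2.cvtColor(p,cv2.COLOR_RGB2HSV)
m=(hsv[...,0]<20)&(hsv[...,1]>150)&(X[...,2]>52)&(X[...,2]<66)&(d>0)
print(m.sum())
if m.sum()>20:
    q=X[m][:,:2].astype(np.float32);print(cv2.minAreaRect(q),q.mean(0),X[m][:,2].mean())
    v=np.linalg.svd(q-q.mean(0),full_matrices=0)[2][0];print(np.degrees(np.arctan2(v[1],v[0])))
for r in optics.place_of("wrist","plate_mid")[:2]: print(r["conf"],r["at"],atz(c,r["at"],43))
# driver from top
p,d,X,c=cloud("top")
Z=X[...,2]; w=(np.hypot(X[...,0]-513,X[...,1]-29)<60)
print("collar",w.sum(),X[w&(Z>78)&(Z<95)].mean(0))
sh=w&(Z>78)&(Z<95);print(cv2.minEnclosingCircle(X[sh][:,:2].astype(np.float32)))
cr=p[225:290,350:420];save(cv2.resize(np.ascontiguousarray(cr),None,fx=8,fy=8,interpolation=cv2.INTER_CUBIC),"dr.png")
E
```

```text
2.1 [ 458.  -309.4  213.9] [-180.    -0.1   16.5] [-35.3  16.3  92.6   0.1  71.1  38.1]
456
((455.7998962402344, -316.4544677734375), (14.152046203613281, 49.226173400878906), 82.81352996826172) [ 450.1 -315.2] 57.30165821250939
174.2395
0.58 [320.8, 233.0] [ 453.8 -317.9   43. ]
collar 1622 [513.3  30.2  84. ]
((511.2474670410156, 31.17867088317871), 50.337379455566406)
```

View pics/w1.png

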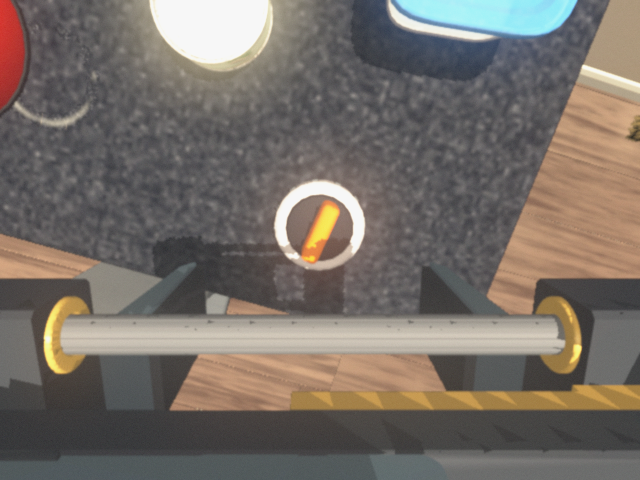

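The orange plate is at about (321,233), free of obstacles and lying at roughly -7°. I'll align and go down, with the tips clear of the disc (TCP z about 33), then grip.

>>> {"api": "send_rows", "payload": {"targets": [[[0,0,-0.087,-0.006,-0.018,-0.1,-1],[0,0,-0.087,-0.005,-0.017,-0.2,-1],[0,0,-0.087,0,0,-0.2,-1],[0,0,0,0,0,-0.2,-1],[0,0,0,0,0,-0.15,-1],[0,0,0,0,0,-0.055,-1],[0,0,0,0,0,0,-1]]]}}

```text
time_s: 2.95
ee_pos: [451.4, -319.3, 31.9]
ee_rot: [-179.9, 0.2, -7.3]
force: [0.4, -0.5, 0.2]
gripper_width: 91.5
gripper_force: 0.0
```

>>> {"api": "send_rows", "payload": {"targets": [[[0,0,0,0,0,0,1],[0,0,0,0,0,0,1],[0,0,0,0,0,0,1],[0,0,0,0,0,0,1],[0,0,0,0,0,0,1],[0,0,0,0,0,0,1],[0,0,0,0,0,0,1],[0,0,0,0,0,0,1]]], "grip_force": 25}}

```text
time_s: 3.75
ee_pos: [452.8, -319.0, 32.9]
ee_rot: [180.0, 0.0, -7.2]
force: [-0.2, -0.9, -0.1]
gripper_width: 30.0
gripper_force: 0.0
```

View pics/dr.png

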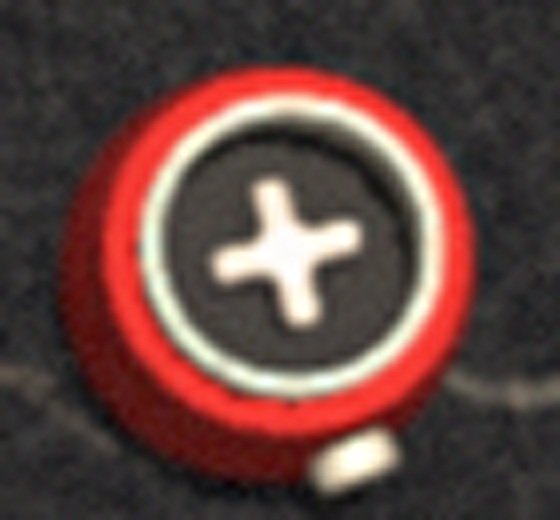

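The cross is seen well: wing ends at crop (270,190)/(303,315) and (218,270)/(355,237). The fingers are still closing.

>>> {"api": "send_rows", "payload": {"targets": [[[0,0,0,0,0,0,1],[0,0,0,0,0,0,1],[0,0,0,0,0,0,1],[0,0,0,0,0,0,1]]]}}

```text
time_s: 4.15
ee_pos: [452.7, -318.4, 32.9]
ee_rot: [-179.9, 0.0, -7.2]
force: [1.0, 3.6, 2.0]
gripper_width: 13.5
gripper_force: 25.0
```

```bash
python3 - <<'E'
from h import *
c=cam("top")
P=[atz(c,(350+(u+.5)/8-.5,225+(v+.5)/8-.5),69) for u,v in[(270,190),(303,315),(218,270),(355,237)]]
for a,b in((0,1),(2,3)):
    e=P[a]-P[b];print((P[a]+P[b])/2,np.degrees(np.arctan2(e[1],e[0])))
s=env.state();print(s["time_s"],s["gripper_width"],s["gripper_force"],s["ee_pos"],s["force"])
E
```

```text
[512.47624586  29.25165932  69.        ] 12.287116355542897
[512.09742119  29.23332468  69.        ] 102.38363826408023
4.15 13.538436066585671 25.000196993350983 [ 452.68860158 -318.3844244    32.88999492] [1.01372592 3.61348336 2.03408641]
```

>>> {"api": "send_rows", "payload": {"targets": [[[0,0,0,0,0,0.1,1],[0,0,0,0,0,0.2,1],[0,0,0,0,0.1,0.2,1],[0,0,0.072,0.03,0.19,0.1,1],[0,0,0.072,0.03,0.19,0,1],[0,0,0.072,0.03,0.19,0,1],[0,0,0,0.03,0.19,0,1],[0,0,0,0.03,0.19,0,1],[0,0,0,0.03,0.19,0,1],[0,0,0,0.03,0.19,0,1],[0,0,0,0.03,0.19,0,1],[0,0,0,0.043,0.118,0,1]]]}}

```text
time_s: 5.35
ee_pos: [508.6, 30.6, 152.2]
ee_rot: [-180.0, 0.1, 12.3]
force: [0.3, 0.2, -4.3]
gripper_width: 13.6
gripper_force: 25.0
```

>>> {"api": "send_rows", "payload": {"targets": [[[0,0,0,0,0,0,1],[0,0,0,0,0,0,1]]]}}

```text
time_s: 5.55
ee_pos: [508.9, 28.5, 152.2]
ee_rot: [179.9, 0.1, 12.3]
force: [0.2, -0.4, -4.4]
gripper_width: 13.5
gripper_force: 25.0
```

```bash
python3 - <<'E'
from h import *
np.set_printoptions(precision=1,suppress=True)
s=env.state();print(s["time_s"],s["ee_pos"],s["ee_rot"],s["force"],s["gripper_width"])
p,d,X,c=cloud("wrist");save(p,"w2.png")
p2,d2,X2,c2=cloud("top")
ee=s["ee_pos"]
# head disc top points (z ~ ee z -4), plate top
for z0,z1 in((-8,-1),(20,30)):
    for nm,Y in(("w",X),("t",X2)):
        m=(Y[...,2]-ee[2]>z0)&(Y[...,2]-ee[2]<z1)&(np.hypot(Y[...,0]-ee[0],Y[...,1]-ee[1])<48)
        print(nm,z0,m.sum(), cv2.minEnclosingCircle(Y[m][:,:2].astype(np.float32)) if m.sum() else '')
for nm,Y in(("w",X),("t",X2)):
    m=(Y[...,2]>79)&(Y[...,2]<90)&(np.hypot(Y[...,0]-512,Y[...,1]-29)<55)
    print("collar",nm,m.sum(),cv2.minEnclosingCircle(Y[m][:,:2].astype(np.float32)) if m.sum() else '')
E
```

```text
5.55 [508.9  28.5 152.2] [179.9   0.1  12.3] [ 0.2 -0.4 -4.4] 13.511521910715473
w -8 6764 ((511.8520812988281, 29.01706314086914), 38.39568328857422)
t -8 12 ((481.4346923828125, 51.23603057861328), 11.553035736083984)
w 20 3624 ((511.48602294921875, 28.860158920288086), 24.879493713378906)
t 20 0 
collar w 1898 ((516.70166015625, 26.606685638427734), 47.77743148803711)
collar t 26 ((473.5156555175781, 47.948062896728516), 17.75992774963379)
```

View pics/w2.png

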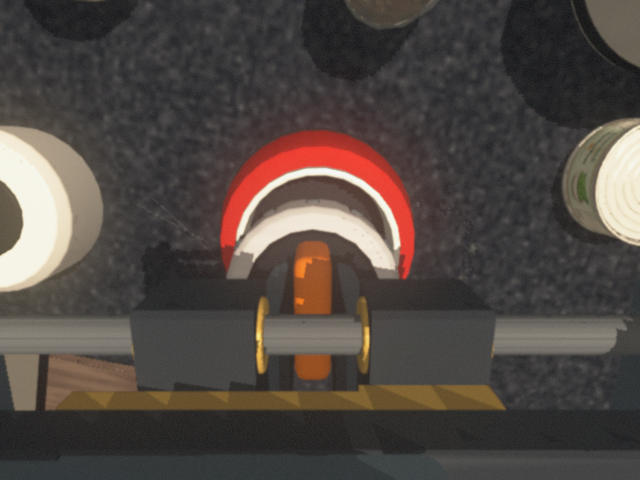

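The head hangs over the well: the collar arc is visible from (245,240) to (400,240), with the head ring in front. I'll fit the collar arc properly.

```bash
python3 - <<'E'
from h import *
from scipy.optimize import least_squares as L
p,d,X,c=cloud("wrist")
m=(X[...,2]>81)&(X[...,2]<89)&(np.hypot(X[...,0]-513,X[...,1]-29)<56)&(d>0)
q=X[m];print(len(q),q[:,2].mean(),q.min(0),q.max(0))
f=L(lambda a:np.hypot(q[:,0]-a[0],q[:,1]-a[1])-46,[512,29],loss="soft_l1");print(f.x,np.std(f.fun))
f=L(lambda a:np.hypot(q[:,0]-a[0],q[:,1]-a[1])-a[2],[512,29,46],loss="soft_l1");print(f.x)
ee=env.state()["ee_pos"]
m=(abs(X[...,2]-ee[2]+4.5)<3)&(np.hypot(X[...,0]-512,X[...,1]-29)<42)&(d>0);q=X[m];h=q[:,:2]
hull=cv2.convexHull(h.astype(np.float32))[:,0];hull=hull[hull[:,0]>515]
f=L(lambda a:np.hypot(hull[:,0]-a[0],hull[:,1]-a[1])-39,[512,29],loss="soft_l1");print("head",f.x,len(hull))
E
```

```text
1856 85.40334497117378 [504.39873687 -21.04654248  81.07113904] [562.22871713  74.28145858  88.09711553]
[514.29726487  26.69459101] 1.204027528206677
[514.67672135  26.72610518  45.69883899]
head [510.37490549  28.05425008] 31
```

>>> {"api": "send_rows", "payload": {"targets": [[[0,0,0,0.0125,-0.006,0,1],[0,0,0,0,0,-0.06,1],[0,0,0,0,0,-0.06,1],[0,0,0,0,0,-0.05,1],[0,0,0,0,0,-0.04,1],[0,0,0,0,0,-0.02,1],[0,0,0,0,0,0,1]]]}}

```text
time_s: 6.4
ee_pos: [511.5, 27.4, 106.2]
ee_rot: [-180.0, 0.1, 12.2]
force: [-0.1, -0.1, -4.3]
gripper_width: 13.6
gripper_force: 25.0
```

In the well, with no contact. I'll ease down in small steps.

>>> {"api": "send_rows", "payload": {"targets": [[[0,0,0,0,0,-0.01,1],[0,0,0,0,0,-0.01,1],[0,0,0,0,0,-0.01,1],[0,0,0,0,0,-0.01,1],[0,0,0,0,0,0,1]]]}}

```text
time_s: 6.9
ee_pos: [511.7, 27.4, 98.8]
ee_rot: [-180.0, 0.0, 12.2]
force: [0.0, -0.4, -3.8]
gripper_width: 14.1
gripper_force: 25.0
```

>>> {"api": "send_rows", "payload": {"targets": [[[0,0,0,0,0,-0.01,1],[0,0,0,0,0,-0.01,1],[0,0,0,0,0,-0.01,1],[0,0,0,0,0,-0.01,1],[0,0,0,0,0,0,1]]]}}

```text
time_s: 7.4
ee_pos: [511.7, 27.4, 90.6]
ee_rot: [-180.0, 0.0, 12.2]
force: [-0.7, 0.4, -4.0]
gripper_width: 13.7
gripper_force: 25.0
```

>>> {"api": "send_rows", "payload": {"targets": [[[0,0,0,0,0,-0.005,1],[0,0,0,0,0,-0.005,1],[0,0,0,0,0,-0.004,1],[0,0,0,0,0,0,1]]]}}

```text
time_s: 7.8
ee_pos: [511.8, 27.4, 88.1]
ee_rot: [180.0, 0.0, 12.2]
force: [-0.2, 0.7, -3.9]
gripper_width: 14.0
gripper_force: 25.0
```

>>> {"api": "send_rows", "payload": {"targets": [[[0,0,0,0,0,-0.004,1],[0,0,0,0,0,0,1]]]}}

```text
time_s: 8.0
ee_pos: [512.0, 27.4, 87.9]
ee_rot: [180.0, -0.0, 12.2]
force: [-1.9, -0.3, 1.4]
gripper_width: 13.8
gripper_force: 25.0
```

Contact at the expected home height (87.9). I'll release, lift, and move over to the white cover.

>>> {"api": "send_rows", "payload": {"targets": [[[0,0,0,0,0,0,0],[0,0,0,0,0,0,0],[0,0,0,0,0,0,0],[0,0,0,0,0,0,0],[0,0,0,0,0,0.05,0],[0,0,0,0,0,0.15,0],[0,0,0,0,0,0.2,-1],[0,0,0,-0.1,0,0.2,-1],[0,0,0,-0.2,0,0.1,-1],[0,0,0,0,0,0,-1],[0,0,0,0,0,0,-1]]]}}

```text
time_s: 9.1
ee_pos: [452.0, 27.4, 228.6]
ee_rot: [180.0, -0.2, 12.2]
force: [0.3, -1.1, -0.4]
gripper_width: 82.5
gripper_force: 0.0
```

```bash
python3 - <<'E'
from h import *
np.set_printoptions(precision=1,suppress=True)
s=env.state();print(s["time_s"],s["ee_pos"],s["qpos"],s["gripper_width"])
p,d,X,c=cloud("wrist");save(p,"w3.png")
r=np.hypot(X[...,0]-513,X[...,1]-28);Z=X[...,2]
hsv=cv2.cvtColor(p,cv2.COLOR_RGB2HSV)
o=(r<40)&(Z>90)&(Z<130);print("plate top",o.sum(),np.percentile(Z[o],[5,50,95]),cv2.minAreaRect(X[o][:,:2].astype(np.float32)))
o=(r<37)&(r>28)&(Z<90);print("disc",o.sum(),np.percentile(Z[o],[5,50,95]))
o=(r<48)&(r>44)&(Z<92)&(Z>78);print("collar",o.sum(),np.percentile(Z[o],[5,50,95]))
p,d,X,c=cloud("top");Z=X[...,2]
o=(np.hypot(X[...,0]-482,X[...,1]-249)<40)&(Z>68)&(p.max(-1)<110)
print(o.sum(),cv2.minAreaRect(X[o][:,:2].astype(np.float32)),Z[o].mean())
E
```

```text
9.1 [452.   27.4 228.6] [  2.    6.5 103.1  -0.   70.2  79.8] 82.48618086505475
plate top 1583 [110.2 113.2 114.7] ((514.0167846679688, 27.767608642578125), (48.88564682006836, 14.041316986083984), 12.476471900939941)
disc 3406 [82.3 83.7 85.9]
collar 1747 [80.2 85.4 86.8]
109 ((482.312744140625, 247.657958984375), (16.090511322021484, 45.03514862060547), 75.61737060546875) 78.42193723938512
```

View pics/w3.png

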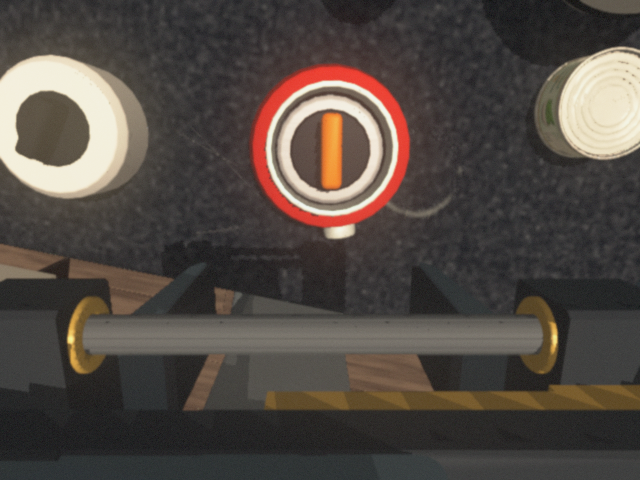

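The burr head sits home: its plate is at (331,150), disc top at z≈83.5 and plate top at 113. Next, the cover.

>>> {"api": "send_rows", "payload": {"targets": [[[0,0,-0.074,0,0.183,0,-1],[0,0,-0.074,0,0.183,0,-1],[0,0,-0.074,0,0.183,0,-1],[0,0,-0.074,0,0.183,0,-1],[0,0,0,0,0.183,0,-1],[0,0,0,0,0.183,0,-1],[0,0,0,0,0,0,-1],[0,0,0,0,0,0,-1]]]}}

```text
time_s: 10.0
ee_pos: [452.0, 247.4, 225.8]
ee_rot: [179.9, 0.1, -14.3]
force: [-0.5, 0.1, 0.4]
gripper_width: 91.2
gripper_force: 0.0
```

```bash
python3 - <<'E'
from h import *
np.set_printoptions(precision=1,suppress=True)
s=env.state();print(s["time_s"],s["ee_pos"],s["ee_rot"],s["qpos"])
p,d,X,c=cloud("wrist");save(p,"w4.png")
Z=X[...,2];r=np.hypot(X[...,0]-482,X[...,1]-248)
o=(r<40)&(Z>72)&(Z<86);print("handle",o.sum(),Z[o].mean(),cv2.minAreaRect(X[o][:,:2].astype(np.float32)))
o=(r<70)&(Z>10)&(Z<86);print("cover",cv2.minEnclosingCircle(X[o][:,:2].astype(np.float32)))
p,d,X,c=cloud("top");Z=X[...,2]
o=(np.hypot(X[...,0]-513,X[...,1]-28)<56)&(Z>80)&(Z<92);print("collar top",o.sum(),cv2.minEnclosingCircle(X[o][:,:2].astype(np.float32)))
E
```

```text
10.0 [452.  247.4 225.8] [179.9   0.1 -14.3] [ 27.4  12.6  96.   -0.   71.6 131.8]
handle 1248 79.06043006453062 ((483.7867126464844, 243.35304260253906), (15.30798053741455, 45.26546096801758), 75.20867919921875)
cover ((483.90936279296875, 243.59678649902344), 55.84419250488281)
collar top 678 ((513.60986328125, 30.705453872680664), 48.2239990234375)
```

View pics/w4.png

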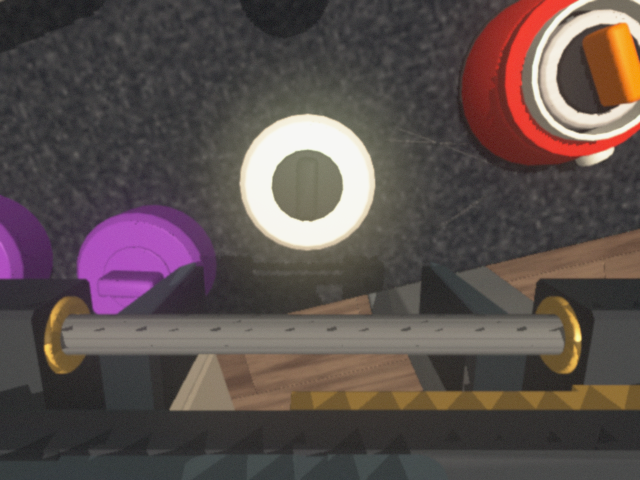

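The black handle is at (308,183) on the white cover, clear of the purple one to the left. I'll descend and grip.

>>> {"api": "send_rows", "payload": {"targets": [[[0,0,0,0.08,-0.007,-0.1,-1],[0,0,0,0.078,-0.008,-0.2,-1],[0,0,0,0,0,-0.2,-1],[0,0,0,0,0,-0.2,-1],[0,0,0,0,0,-0.1,-1],[0,0,0,0,0,-0.052,-1],[0,0,0,0,0,0,-1],[0,0,0,0,0,0,0.4],[0,0,0,0,0,0,0.4],[0,0,0,0,0,0,0.4],[0,0,0,0,0,0,0.4],[0,0,0,0,0,0,0.4]]], "grip_force": 20}}

```text
time_s: 11.3
ee_pos: [483.7, 244.1, 57.5]
ee_rot: [-180.0, -0.0, -14.4]
force: [-0.6, 0.1, -0.0]
gripper_width: 54.2
gripper_force: 0.0
```

>>> {"api": "send_rows", "payload": {"targets": [[[0,0,0,0,0,0,1],[0,0,0,0,0,0,1],[0,0,0,0,0,0,1],[0,0,0,0,0,0,1],[0,0,0,0,0,0,1],[0,0,0,0,0,0,1],[0,0,0,0,0,0,1]]]}}

```text
time_s: 12.0
ee_pos: [483.5, 243.9, 56.9]
ee_rot: [180.0, 0.0, -14.4]
force: [-0.8, -0.1, -0.3]
gripper_width: 16.0
gripper_force: 20.0
```

>>> {"api": "send_rows", "payload": {"targets": [[[0,0,0,0,0,0.1,1],[0,0,0,0,0,0.2,1],[0,0,0,0,0,0.2,1],[0,0,0,0,0,0.215,1],[0,0,0,0.02,-0.15,0,1],[0,0,0,0.02,-0.15,0,1],[0,0,0,0.02,-0.15,0,1],[0,0,0,0.02,-0.15,0,1],[0,0,0,0.02,-0.15,0,1],[0,0,0,0.02,-0.15,0,1],[0,0,0,0.03,-0.18,0,1],[0,0,0,0,0,0,1]]]}}

```text
time_s: 13.2
ee_pos: [513.7, 24.5, 199.5]
ee_rot: [179.9, 0.0, -14.7]
force: [-0.1, 1.1, -2.3]
gripper_width: 16.1
gripper_force: 20.0
```

>>> {"api": "send_rows", "payload": {"targets": [[[0,0,0,0,0,0,1],[0,0,0,0,0,0,1]]]}}

```text
time_s: 13.4
ee_pos: [513.1, 28.7, 199.7]
ee_rot: [-180.0, 0.1, -14.4]
force: [-0.2, 0.0, -1.8]
gripper_width: 15.9
gripper_force: 20.0
```

```bash
python3 - <<'E'
from h import *
from scipy.optimize import least_squares as L
s=env.state();ee=s["ee_pos"];print(s["time_s"],ee,s["ee_rot"])
p,d,X,c=cloud("wrist");save(p,"w5.png");Z=X[...,2]
def fit(n,m,R):
    q=X[m];print(n,len(q))
    if len(q)>30:
        f=L(lambda a:np.hypot(q[:,0]-a[0],q[:,1]-a[1])-R,[513,28],loss="soft_l1");print(f.x,np.std(f.fun),q.min(0),q.max(0))
r=np.hypot(X[...,0]-513,X[...,1]-28)
fit("collar",(abs(Z-85.3)<3)&(r<56)&(d>0),46)
fit("shoulder",(abs(Z-70.3)<3)&(r<66)&(d>0),56)
h=(abs(Z-ee[2]-22)<5)&(r<45)
if h.sum(): print("handle",cv2.minAreaRect(X[h][:,:2].astype(np.float32)))
t=(Z>ee[2]-25)&(Z<ee[2]+30)&(r<70);print("cover",cv2.minEnclosingCircle(X[t][:,:2].astype(np.float32)))
t=(abs(Z-ee[2]+5)<4)&(r<65);print(np.polyfit(X[t][:,0],X[t][:,2],1),np.polyfit(X[t][:,1],X[t][:,2],1),t.sum())
E
```

```text
13.4 [513.1451691   28.68864368 199.69355198] [-1.79988606e+02  5.20880018e-02 -1.44059980e+01]
collar 0
shoulder 1608
[514.62321638  26.75128927] 2.51782131787776 [530.47891186 -30.8097878   67.60871236] [574.16423643  64.69330242  72.91982785]
handle ((514.0340576171875, 23.97505760192871), (45.75553512573242, 34.93918228149414), 1.1966593265533447)
cover ((520.8380126953125, 27.021507263183594), 54.69763946533203)
[-1.70239565e-02  2.04534857e+02] [3.02392250e-03 1.95287426e+02] 17803
```

View pics/w5.png

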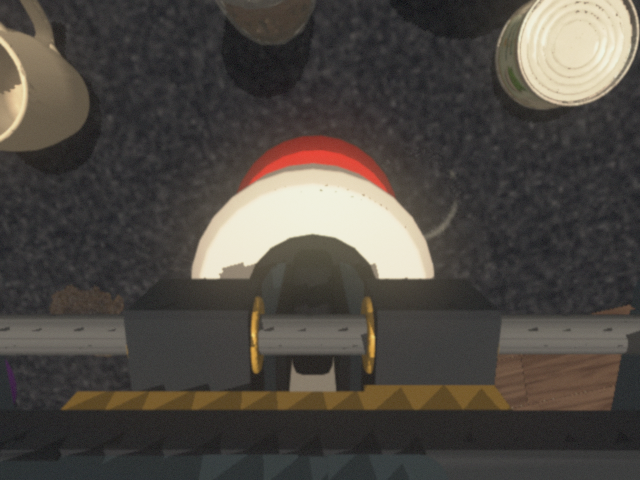

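The cover is held over the grinder, level; the red shoulder arc shows behind it at (315,150). I'll fit the cover's front edge.

```bash
python3 - <<'E'
from h import *
from scipy.optimize import least_squares as L
p,d,X,c=cloud("wrist");Z=X[...,2];ee=env.state()["ee_pos"]
r=np.hypot(X[...,0]-513,X[...,1]-28)
for lo,hi,R,n in((-30,5,56,"cover"),(-136,-126,60,"shoulder"),(-200,-126,60,"sh+")):
    q=X[(Z>ee[2]+lo)&(Z<ee[2]+hi)&(r<75)&(d>0)][:,:2].astype(np.float32)
    h=cv2.convexHull(q)[:,0];h=h[h[:,0]>535]
    for fr in(0,1):
        f=L(lambda a:np.hypot(h[:,0]-a[0],h[:,1]-a[1])-(a[2] if fr else R),[513,28,R],loss="soft_l1");print(n,len(h),f.x,np.std(f.fun))
E
```

```text
cover 36 [513.20658419  29.06228415  56.        ] 0.14310932427662734
cover 36 [513.76204715  29.05090049  55.52483589] 0.09871864866765157
shoulder 29 [514.1960101   26.55870747  60.        ] 0.1298341662412012
shoulder 29 [514.58610472  26.45730383  59.64413624] 0.11709881067169994
sh+ 37 [529.69800758  26.00896245  60.        ] 3.7773669401867913
sh+ 37 [513.12167193  28.03402724  74.79711807] 0.10556186896201734
```

>>> {"api": "send_rows", "payload": {"targets": [[[0,0,0,0.004,-0.01,0,1],[0,0,0,0,0,-0.1,1],[0,0,0,0,0,-0.1,1],[0,0,0,0,0,-0.05,1],[0,0,0,0,0,0,1]]]}}

```text
time_s: 14.0
ee_pos: [513.3, 26.3, 148.7]
ee_rot: [179.9, 0.2, -14.4]
force: [0.0, 0.3, -1.7]
gripper_width: 15.9
gripper_force: 20.0
```

>>> {"api": "send_rows", "payload": {"targets": [[[0,0,0,0,0,-0.015,1],[0,0,0,0,0,-0.015,1],[0,0,0,0,0,-0.015,1],[0,0,0,0,0,-0.01,1],[0,0,0,0,0,0,1]]]}}

```text
time_s: 14.5
ee_pos: [514.2, 25.9, 138.8]
ee_rot: [180.0, 0.0, -14.4]
force: [0.2, 0.3, -2.5]
gripper_width: 16.0
gripper_force: 20.0
```

The rim has passed the collar freely. I'll go on down.

>>> {"api": "send_rows", "payload": {"targets": [[[0,0,0,0,0,-0.013,1],[0,0,0,0,0,-0.013,1],[0,0,0,0,0,-0.013,1],[0,0,0,0,0,-0.01,1],[0,0,0,0,0,0,1]]]}}

```text
time_s: 15.0
ee_pos: [514.1, 26.0, 128.8]
ee_rot: [180.0, 0.0, -14.4]
force: [0.1, 0.1, -2.8]
gripper_width: 15.9
gripper_force: 20.0
```

>>> {"api": "send_rows", "payload": {"targets": [[[0,0,0,0,0,-0.005,1],[0,0,0,0,0,0,1]]]}}

```text
time_s: 15.2
ee_pos: [514.3, 26.0, 128.1]
ee_rot: [180.0, 0.0, -14.4]
force: [0.6, -0.8, -2.4]
gripper_width: 15.9
gripper_force: 20.0
```

>>> {"api": "send_rows", "payload": {"targets": [[[0,0,0,0,0,-0.004,1],[0,0,0,0,0,0,1]]]}}

```text
time_s: 15.4
ee_pos: [514.3, 26.0, 127.3]
ee_rot: [180.0, 0.0, -14.4]
force: [-0.5, 0.2, -1.4]
gripper_width: 16.3
gripper_force: 20.0
```

>>> {"api": "send_rows", "payload": {"targets": [[[0,0,0,0,0,-0.003,1],[0,0,0,0,0,0,1]]]}}

```text
time_s: 15.6
ee_pos: [514.4, 26.0, 126.9]
ee_rot: [180.0, -0.0, -14.4]
force: [0.1, 0.5, -1.3]
gripper_width: 15.6
gripper_force: 20.0
```

>>> {"api": "send_rows", "payload": {"targets": [[[0,0,0,0,0,-0.003,1],[0,0,0,0,0,0,1]]]}}

```text
time_s: 15.8
ee_pos: [514.4, 26.0, 126.9]
ee_rot: [-180.0, -0.0, -14.4]
force: [-1.6, -1.1, 4.9]
gripper_width: 15.8
gripper_force: 20.0
```

Seated on the shoulder at 126.9, as predicted. I'll release, withdraw and check.

>>> {"api": "send_rows", "payload": {"targets": [[[0,0,0,0,0,0,0],[0,0,0,0,0,0,0],[0,0,0,0,0,0,0],[0,0,0,0,0,0,0],[0,0,0,0,0,0.05,0],[0,0,0,0,0,0.15,0],[0,0,0,0,0,0.2,0],[0,0,0,-0.1,0,0.2,0],[0,0,0,-0.2,0,0.1,0],[0,0,0,-0.1,0,0,0],[0,0,0,0,0,0,0],[0,0,0,0,0,0,0]]]}}

```text
time_s: 17.0
ee_pos: [434.7, 26.0, 266.8]
ee_rot: [-180.0, -0.1, -14.4]
force: [0.0, 0.5, -0.4]
gripper_width: 45.8
gripper_force: 0.0
```

```bash
python3 - <<'E'
from h import *
s=env.state();print(s["time_s"],s["ee_pos"],s["force"])
p,d,X,c=cloud("wrist");save(p,"w6.png");Z=X[...,2]
r=np.hypot(X[...,0]-514,X[...,1]-27)
t=(r>25)&(r<48)&(Z>110)&(d>0);q=X[t]
print(t.sum(),np.linalg.lstsq(np.c_[q[:,:2]-[514,27],np.ones(len(q))],q[:,2],rcond=None)[0])
t=(r<25)&(Z>135);print(Z[t].mean())
E
```

```text
17.0 [434.70718066  25.99923973 266.80105199] [ 0.01253897  0.50046136 -0.37616098]
23838 [ -2.95109388   1.39366098 183.02699381]
268.2912816478253
```

View pics/w6.png

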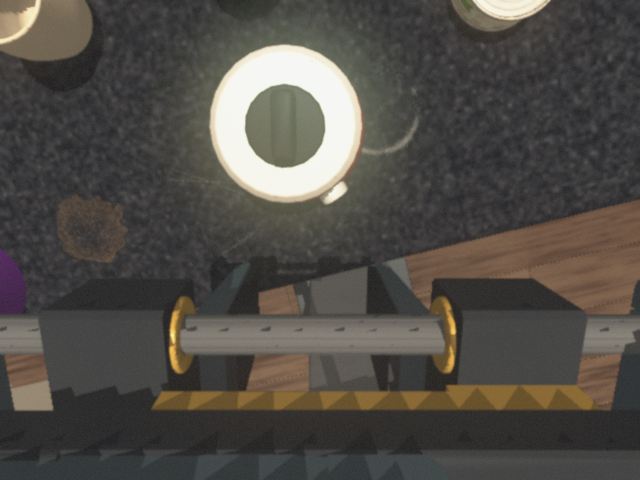

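The cover sits over the grinder at (286,123), with the handle free. The gripper polluted the fit, so I'll refilter, check and hand in if it is level.

```bash
python3 - <<'E'
from h import *
p,d,X,c=cloud("wrist");Z=X[...,2]
r=np.hypot(X[...,0]-514,X[...,1]-27)
t=(r>28)&(r<48)&(Z>110)&(Z<135)&(d>0);q=X[t]
a=np.linalg.lstsq(np.c_[q[:,:2]-[514,27],np.ones(len(q))],q[:,2],rcond=None)[0]
print(len(q),np.degrees(a[:2]),a[2])
if np.abs(np.degrees(a[:2])).max()<1.5 and abs(a[2]-122)<3: print(env.job_done())
E
```

```text
9620 [ 0.08433714 -0.01655708] 122.81078699251061
the job is handed in; nothing more can be done
None
```

The grinder is back together and handed in at about 17 s: the burr head measured home on the driver before the white cover went on, level (within 0.1°) and down on the shoulder, and I moved nothing else.

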